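Fill the carrier's empty pockets, then unhitch it and hold the tongue up

ROBOT

A 6-joint arm with a two-finger parallel gripper is mounted at the origin on the work surface. World frame = base frame: x ahead of the robot, y to its left, z up, the work surface at z = 0. Lengths are in mm, angles in rad, forces in N, time in s.
With the tool pointing down it reaches from about 350 to 875 mm from the base axis. Payload 4.2 kg.
Tool frame: the origin (TCP) lies midway between the tips of the shut fingers; the grasp point (between the pads) lies 19 mm behind it; z points along the fingers, y is the line along which they close (so a half turn about z gives the same grasp; the last joint's range is limited). The gripper opens to 85 mm and grips with 20 to 120 N. Pads are 22 mm wide; open, the fingers measure 114 mm over their backs; the gripper's body (76 mm by 85 mm) begins 54 mm behind the grasp point. The pads swing forward as they close: fully open they stand 13 mm farther back than shut.
Start: joints at [-0.863, 0.385, 0.008, 0, -1.194, -0.259], TCP at [271.19, -563.077, 231.312] pointing down, gripper open.
Joint ranges: [-3.14, 3.14], [-1.21, 2.06], [-1.07, 1.41], [-3.16, 2.05], [-2.99, -0.16], [-3.1, 3.1]. Speed limits (rad/s): [2.79, 2.79, 3.14, 3.14, 3.14, 3.14].

INTERFACE

Orientations are given as a unit quaternion [x, y, z, w].
In Python, from bench import read_state, get_image, job_done gives the robot as it stands.
- The arm moves only by the tool servo_tool, never from a script. Its arguments are lists of equal length, an entry for each row: "rotation": the turn, a rotation vector about the world's x, y, z scaled (see below), a list of three; "slide": the shift along the world's x, y, z scaled (see below), a list of three; "grip": the opening, from -1 (shut) to 1 (fully open). In form: {"rotation": [[rx, ry, rz], ...], "slide": [[tx, ty, tz], ...], "grip": [grip, ...]}. A call has 1 to 8 rows; each row is the pose to reach, as a shift and turn from the pose commanded when the call began, turning the shorter way round; what a row does not reach only later rows make up. The controller multiplies each number of a shift by 0.2 m and each number of a turn by 360 degrees. A row lasts 1/8 s, in which the tool goes at most 62.5 mm and 10.7 degrees, less where a joint would pass 70% of its speed; a pose out of reach is approached as far as the arm can. A call with a number of a shift or a turn outside -1 to 1 is refused whole. A call with a gripper value outside its range is refused whole. The fingers move at their own pace and stop on an object; the grip force is fixed at half the most. Time passes only in rows, so rows that repeat a pose let the fingers close. It gives the time, the measured TCP pose, the force, the opening and the grip force at its end, in the units of the state.
- read_state(): the state, without advancing time (a new reading comes with each control period).
- get_image(name): name is "scene" or "top" or "wrist"; returns a dict with "image" (420x560x3 uint8, red, green, blue), "depth" (420x560 float32, mm along the optical axis (not along the pixel's ray), 0 where there is no reading), "camera_matrix" (3x3 intrinsics, pixels), "k1" (the pictures are not rectified: a ray, as slopes to the right and down, at radius r is drawn at 1 + k1 r^2 times it, then the intrinsics apply), "rvec" (rotation vector, rad) and "tvec" (3), from world to camera coordinates, as OpenCV has them; the wrist camera has in their place "hand_eye" (4x4, takes a point from camera to tool coordinates, whose origin is the TCP and whose axes are the flange's). Camera axes: x right, y down, z forward; pixel columns grow to the right and rows downward; lengths in mm; the calibration is good to about 2 mm. A picture is of the moment at which its call begins: read the wrist's pose just before it.
- job_done(): hands the job in; it is judged then, once.
The state is a dict: "clock": time; "joints": joint angles; "joint_vel": joint speeds; "joint_efforts": joint torques, N m; "position": TCP position; "ee_rot": TCP orientation; "contact_force": force on the tool from outside, world axes, zero at the start; "wrist_torque": the same for the moment, N m; "gripper_width": finger opening in mm; "grasp_force": force on a finger pad.
Only numpy, scipy, OpenCV 4.12 (cv2) and the standard library are available. Lean on these libraries where they do the work, as an engineer would, in place of code of your own. Each camera call takes 0.05 s, during which the arm holds its last target. There are 200 camera calls.

TASK

Complete the carrier: put one spare can from the rack, upright and fully down, into each of its two empty pockets, and leave the cans already seated, the left-over spare in the rack and everything else where they are. Then unhitch it: pull the spring latch sideways by its bar until the ball is free, and keep it pulled while you lift the tongue off the ball. Finish holding the coupler still, about 6 cm higher than it was; do not put it down or let go.

Things in the scene. Friction and masses are not known exactly. Their poses are not given: they have to be found in the camera images.
- carrier: Low wheeled aluminium carrier with its brakes on (it does not move), 190 x 176 mm, deck top 28 mm above the bench, with six identical pockets on the deck in 3 columns 52 mm apart along its x and 2 rows 76 mm apart along its y. Origin: centre of its underside, on the bench; z up; its tongue points along its -y; its -x side faces the robot, turned by up to about 0.2 rad.
- pocket_1: One of six identical yellow pocket blocks, 48 (x) x 50 (y) x 26 mm high, fixed on the carrier, axes along the carrier's. Square well 28 mm wide, open on top, 20 mm deep (floor 6 mm above the origin). Origin: centre of its underside, 28 mm above the bench. Four pockets already hold a can, two are empty; which ones varies. To be read from where the cans are.
- pocket_2: One of six identical yellow pocket blocks, 48 (x) x 50 (y) x 26 mm high, fixed on the carrier, axes along the carrier's. Square well 28 mm wide, open on top, 20 mm deep (floor 6 mm above the origin). Origin: centre of its underside, 28 mm above the bench. Four pockets already hold a can, two are empty; which ones varies. To be read from where the cans are.
- pocket_3: One of six identical yellow pocket blocks, 48 (x) x 50 (y) x 26 mm high, fixed on the carrier, axes along the carrier's. Square well 28 mm wide, open on top, 20 mm deep (floor 6 mm above the origin). Origin: centre of its underside, 28 mm above the bench. Four pockets already hold a can, two are empty; which ones varies. To be read from where the cans are.
- pocket_4: One of six identical yellow pocket blocks, 48 (x) x 50 (y) x 26 mm high, fixed on the carrier, axes along the carrier's. Square well 28 mm wide, open on top, 20 mm deep (floor 6 mm above the origin). Origin: centre of its underside, 28 mm above the bench. Four pockets already hold a can, two are empty; which ones varies. To be read from where the cans are.
- pocket_5: One of six identical yellow pocket blocks, 48 (x) x 50 (y) x 26 mm high, fixed on the carrier, axes along the carrier's. Square well 28 mm wide, open on top, 20 mm deep (floor 6 mm above the origin). Origin: centre of its underside, 28 mm above the bench. Four pockets already hold a can, two are empty; which ones varies. To be read from where the cans are.
- pocket_6: One of six identical yellow pocket blocks, 48 (x) x 50 (y) x 26 mm high, fixed on the carrier, axes along the carrier's. Square well 28 mm wide, open on top, 20 mm deep (floor 6 mm above the origin). Origin: centre of its underside, 28 mm above the bench. Four pockets already hold a can, two are empty; which ones varies. To be read from where the cans are.
- can_1: One of seven identical upright metal component cans, diameter 24 mm, 64 mm tall, about 60 g, with short contact pins on top (5 mm more). Origin: centre of its underside, z up its axis. Seated in a pocket its underside is on the well floor and 44 mm of it stands out. Four stand in pockets, three are spares standing in the rack.
- can_2: One of seven identical upright metal component cans, diameter 24 mm, 64 mm tall, about 60 g, with short contact pins on top (5 mm more). Origin: centre of its underside, z up its axis. Seated in a pocket its underside is on the well floor and 44 mm of it stands out. Four stand in pockets, three are spares standing in the rack.
- can_3: One of seven identical upright metal component cans, diameter 24 mm, 64 mm tall, about 60 g, with short contact pins on top (5 mm more). Origin: centre of its underside, z up its axis. Seated in a pocket its underside is on the well floor and 44 mm of it stands out. Four stand in pockets, three are spares standing in the rack.
- can_4: One of seven identical upright metal component cans, diameter 24 mm, 64 mm tall, about 60 g, with short contact pins on top (5 mm more). Origin: centre of its underside, z up its axis. Seated in a pocket its underside is on the well floor and 44 mm of it stands out. Four stand in pockets, three are spares standing in the rack.
- can_5: One of seven identical upright metal component cans, diameter 24 mm, 64 mm tall, about 60 g, with short contact pins on top (5 mm more). Origin: centre of its underside, z up its axis. Seated in a pocket its underside is on the well floor and 44 mm of it stands out. Four stand in pockets, three are spares standing in the rack.
- can_6: One of seven identical upright metal component cans, diameter 24 mm, 64 mm tall, about 60 g, with short contact pins on top (5 mm more). Origin: centre of its underside, z up its axis. Seated in a pocket its underside is on the well floor and 44 mm of it stands out. Four stand in pockets, three are spares standing in the rack.
- can_7: One of seven identical upright metal component cans, diameter 24 mm, 64 mm tall, about 60 g, with short contact pins on top (5 mm more). Origin: centre of its underside, z up its axis. Seated in a pocket its underside is on the well floor and 44 mm of it stands out. Four stand in pockets, three are spares standing in the rack.
- rack: White rack block, 170 (x) x 52 (y) x 22 mm high, fixed to the bench, holding the three spare cans in round holes 14 mm deep in a row along its x, 55 mm apart (a can there has its underside 8 mm above the bench). Origin: centre of its underside; z up.
- ball_mount: Steel hitch ball, 28 mm across, on a neck on a 70 x 70 x 8 mm plate, fixed to the bench 280 mm along -y from the carrier's origin, axes along the carrier's. Origin: centre of the plate's underside; the ball's top is 52 mm above it.
- tongue_hinge (a point): Point on the tongue's level hinge pin at the carrier's -y end, 40 mm above the bench. The pin runs along the carrier's x.
- coupler (a point): Centre of the top face of the dark steel coupler hood (46 x 52 mm) that ends the tongue and sits over the ball; at the start 62 mm above the bench and 170 mm along the carrier's -y from the hinge pin. Moves with the tongue.
- latch_grip (a point): Middle of the latch's round pull bar: 12 mm diameter, along the carrier's x, free for 45 mm between an upright plate and an end disc 24 mm across, 5 mm thick. At the start 56 mm above the bench, 62.5 mm to the carrier's -x side (robot's side) of the ball's axis, 170 mm from the hinge pin. Moves with latch and tongue: swings in an arc about the pin; the bar may turn between the fingers.
- latch (a joint): Slide of the spring latch, m: 0 = home, bolt under the ball, tongue locked; grows as the bar is pulled along the carrier's -x (towards the robot); stop at 0.018. Bolt clear of the ball from about 0.006; pull to 0.010 or more. Spring 5 N at home, 12 N at the stop; it returns when let go. The latch rides on the tongue, so the pulled bar lifts the tongue.
- tongue (a joint): Angle of the tongue about its hinge, in rad: 0 = level, down on the ball; grows as the coupler rises (0.36 = coupler 60 mm higher); stop at 0.9. The tongue is about 0.6 kg and falls back when let go.
- flask: Bystander: amber bottle 56 mm across, 130 mm tall, standing. Origin: centre of its underside.
- jar: Bystander: white jar 60 mm across, 50 mm tall. Origin: centre of its underside.
- driver: Bystander: black-handled screwdriver, 160 mm long, lying. Origin: underside, near its middle.
Not all that is in view belongs to the job. Leave any purple look-alike of the can_7 alone. What is shaped like the can_6 but orange is not meant.

How it is judged (in metres and radians):
On the way, in this order (a step that is already met when the one before it is completed fails the run):
1. both empty pockets hold a spare can, upright, fully down and let go, the third spare still in the rack, the tongue still down (((horizontal distance between can_5 and pocket_5 below 0.006 m and z of can_5 in the frame of pocket_5 below 0.009 m and angle between each of can_5, can_6's own z axis and vertical below 0.12 rad and horizontal distance between can_6 and pocket_6 below 0.006 m and z of can_6 in the frame of pocket_6 below 0.009 m and horizontal distance between can_7 and rack below 0.065 m and z of can_7 in the frame of rack below 0.012 m and angle between can_7's own z axis and vertical below 0.2 rad) or (horizontal distance between can_5 and pocket_5 below 0.006 m and z of can_5 in the frame of pocket_5 below 0.009 m and angle between each of can_5, can_7's own z axis and vertical below 0.12 rad and horizontal distance between can_7 and pocket_6 below 0.006 m and z of can_7 in the frame of pocket_6 below 0.009 m and horizontal distance between can_6 and rack below 0.065 m and z of can_6 in the frame of rack below 0.012 m and angle between can_6's own z axis and vertical below 0.2 rad) or (horizontal distance between can_6 and pocket_5 below 0.006 m and z of can_6 in the frame of pocket_5 below 0.009 m and angle between each of can_6, can_5's own z axis and vertical below 0.12 rad and horizontal distance between can_5 and pocket_6 below 0.006 m and z of can_5 in the frame of pocket_6 below 0.009 m and horizontal distance between can_7 and rack below 0.065 m and z of can_7 in the frame of rack below 0.012 m and angle between can_7's own z axis and vertical below 0.2 rad) or (horizontal distance between can_6 and pocket_5 below 0.006 m and z of can_6 in the frame of pocket_5 below 0.009 m and angle between each of can_6, can_7's own z axis and vertical below 0.12 rad and horizontal distance between can_7 and pocket_6 below 0.006 m and z of can_7 in the frame of pocket_6 below 0.009 m and horizontal distance between can_5 and rack below 0.065 m and z of can_5 in the frame of rack below 0.012 m and angle between can_5's own z axis and vertical below 0.2 rad) or (horizontal distance between can_7 and pocket_5 below 0.006 m and z of can_7 in the frame of pocket_5 below 0.009 m and angle between each of can_7, can_5's own z axis and vertical below 0.12 rad and horizontal distance between can_5 and pocket_6 below 0.006 m and z of can_5 in the frame of pocket_6 below 0.009 m and horizontal distance between can_6 and rack below 0.065 m and z of can_6 in the frame of rack below 0.012 m and angle between can_6's own z axis and vertical below 0.2 rad) or (horizontal distance between can_7 and pocket_5 below 0.006 m and z of can_7 in the frame of pocket_5 below 0.009 m and angle between each of can_7, can_6's own z axis and vertical below 0.12 rad and horizontal distance between can_6 and pocket_6 below 0.006 m and z of can_6 in the frame of pocket_6 below 0.009 m and horizontal distance between can_5 and rack below 0.065 m and z of can_5 in the frame of rack below 0.012 m and angle between can_5's own z axis and vertical below 0.2 rad)) and contact force between the fingers and can_5 below 0.3 N and contact force between the fingers and can_6 below 0.3 N and contact force between the fingers and can_7 below 0.3 N and value of joint tongue below 0.03 rad and value of joint latch below 0.003 m), for 0.2 s.
2. the latch is pulled sideways clear of the ball while the tongue is still down (value of joint latch above 0.007 m and value of joint tongue below 0.06 rad), for 0.1 s.
3. the tongue is lifted off the ball (value of joint tongue above 0.24 rad), for 0.2 s.
At the end, for the whole second after the job is handed in: Both empty pockets hold a spare (6 mm of the middle, 3 mm of the floor, 0.12 rad of upright), third spare in the rack, seated cans unmoved (8 mm), fingers holding tongue or latch (over 1 N), tongue still and raised 0.24 to 0.60 rad (coupler 40 to 96 mm up) (((horizontal distance between can_5 and pocket_5 below 0.006 m and z of can_5 in the frame of pocket_5 below 0.009 m and angle between each of can_5, can_6's own z axis and vertical below 0.12 rad and horizontal distance between can_6 and pocket_6 below 0.006 m and z of can_6 in the frame of pocket_6 below 0.009 m and horizontal distance between can_7 and rack below 0.065 m and z of can_7 in the frame of rack below 0.012 m and angle between can_7's own z axis and vertical below 0.2 rad) or (horizontal distance between can_5 and pocket_5 below 0.006 m and z of can_5 in the frame of pocket_5 below 0.009 m and angle between each of can_5, can_7's own z axis and vertical below 0.12 rad and horizontal distance between can_7 and pocket_6 below 0.006 m and z of can_7 in the frame of pocket_6 below 0.009 m and horizontal distance between can_6 and rack below 0.065 m and z of can_6 in the frame of rack below 0.012 m and angle between can_6's own z axis and vertical below 0.2 rad) or (horizontal distance between can_6 and pocket_5 below 0.006 m and z of can_6 in the frame of pocket_5 below 0.009 m and angle between each of can_6, can_5's own z axis and vertical below 0.12 rad and horizontal distance between can_5 and pocket_6 below 0.006 m and z of can_5 in the frame of pocket_6 below 0.009 m and horizontal distance between can_7 and rack below 0.065 m and z of can_7 in the frame of rack below 0.012 m and angle between can_7's own z axis and vertical below 0.2 rad) or (horizontal distance between can_6 and pocket_5 below 0.006 m and z of can_6 in the frame of pocket_5 below 0.009 m and angle between each of can_6, can_7's own z axis and vertical below 0.12 rad and horizontal distance between can_7 and pocket_6 below 0.006 m and z of can_7 in the frame of pocket_6 below 0.009 m and horizontal distance between can_5 and rack below 0.065 m and z of can_5 in the frame of rack below 0.012 m and angle between can_5's own z axis and vertical below 0.2 rad) or (horizontal distance between can_7 and pocket_5 below 0.006 m and z of can_7 in the frame of pocket_5 below 0.009 m and angle between each of can_7, can_5's own z axis and vertical below 0.12 rad and horizontal distance between can_5 and pocket_6 below 0.006 m and z of can_5 in the frame of pocket_6 below 0.009 m and horizontal distance between can_6 and rack below 0.065 m and z of can_6 in the frame of rack below 0.012 m and angle between can_6's own z axis and vertical below 0.2 rad) or (horizontal distance between can_7 and pocket_5 below 0.006 m and z of can_7 in the frame of pocket_5 below 0.009 m and angle between each of can_7, can_6's own z axis and vertical below 0.12 rad and horizontal distance between can_6 and pocket_6 below 0.006 m and z of can_6 in the frame of pocket_6 below 0.009 m and horizontal distance between can_5 and rack below 0.065 m and z of can_5 in the frame of rack below 0.012 m and angle between can_5's own z axis and vertical below 0.2 rad)) and distance of each of can_1, can_2, can_3, can_4 from where it was at the start of the episode below 0.008 m and contact force between the fingers and can_5 below 0.3 N and contact force between the fingers and can_6 below 0.3 N and contact force between the fingers and can_7 below 0.3 N and value of joint tongue between 0.24 and 0.6 rad and velocity of joint tongue between -0.08 and 0.08 rad/s and contact force between the fingers and tongue above 1 N); the arm keeps its last pose, push and grip.
It fails at once if the flask is disturbed (moved 30 mm) (distance of flask from where it was at the start of the episode above 0.03 m).
It fails at once if the jar is disturbed (moved 30 mm) (distance of jar from where it was at the start of the episode above 0.03 m).
It fails at once if the driver is disturbed (moved 30 mm) (distance of driver from where it was at the start of the episode above 0.03 m).
It fails at once if a can that was already seated is pulled out (moved 15 mm) (distance of any of can_1, can_2, can_3, can_4 from where it was at the start of the episode above 0.015 m).
It also fails if it takes over 67 s, if anything falls off the work surface, if the arm or the gripper's body presses on something with over 40 N, if the wrist force passes 120 N, or if a joint passes its speed limit or range.

## Working session

There is one attempt and no reset: what is moved stays moved. The work goes in short steps, Python scripts to look and compute and a tool call to move; the robot and the scene stay as the last step left them, time stands still between calls to the robot, and variables do not carry over. Pictures are saved under pics/ and viewed, at most 10 in all, crops included, and the job is handed in when it is done.

Besides the shell and the picture viewer there is one more tool, called after "Request:" by a JSON object that holds its "op" and its "data". servo_tool: Moves the arm, as the interface text tells. Shifts and turns lie within -1 to 1; 1 stands for 0.2 m of shift or 360 degrees of turn. Its arguments: {"type":"object","properties":{"rotation":{"type":"array","items":{"type":"array","items":{"type":"number","minimum":-1,"maximum":1}}},"slide":{"type":"array","items":{"type":"array","items":{"type":"number","minimum":-1,"maximum":1}}},"grip":{"type":"array","items":{"type":"number"}}},"required":["rotation","slide","grip"]}

```bash
mkdir -p pics; ls; cat > h.py <<'E'
import numpy as np,cv2
from bench import read_state,get_image,job_done
from scipy.spatial.transform import Rotation as R
def grab(name):
    s=read_state(); d=get_image(name)
    if name=='wrist':
        T=np.eye(4);T[:3,:3]=R.from_quat(s['ee_rot']).as_matrix();T[:3,3]=s['position']
        d['M']=T@np.array(d['hand_eye'])
    else:
        W=np.eye(4);W[:3,:3]=R.from_rotvec(np.ravel(d['rvec'])).as_matrix();W[:3,3]=np.ravel(d['tvec'])
        d['M']=np.linalg.inv(W)
    return d
def rays(d,uv):
    dist=np.array([d['k1'],0,0,0,0.])
    p=cv2.undistortPoints(np.float64(uv).reshape(-1,1,2),np.float64(d['camera_matrix']),dist).reshape(-1,2)
    return np.c_[p,np.ones(len(p))]
def onplane(d,uv,z):
    r=rays(d,uv)@d['M'][:3,:3].T;o=d['M'][:3,3]
    return o+r*((z-o[2])/r[:,2])[:,None]
def cloud(d):
    h,w=d['depth'].shape;u,v=np.meshgrid(np.arange(w),np.arange(h))
    r=rays(d,np.stack([u,v],-1).reshape(-1,2))*d['depth'].reshape(-1,1)
    return (r@d['M'][:3,:3].T+d['M'][:3,3]).reshape(h,w,3)
def save(d,n,crop=None,f=1):
    im=d['image'][:,:,::-1]
    if crop: x0,y0,x1,y1=crop;im=im[y0:y1,x0:x1]
    cv2.imwrite('pics/'+n,cv2.resize(im,None,fx=f,fy=f,interpolation=cv2.INTER_CUBIC))
E
python3 - <<'E'
from h import *
print(read_state())
a=grab('top');b=grab('scene')
save(a,'top.png',f=1.4);save(b,'scene.png',f=1.4)
print(a['M'],b['M'],a['camera_matrix'])
E
```

```text
pics
{'clock': 0.0, 'joints': array([-8.63404122e-01,  3.85559802e-01,  6.57407913e-03, -4.87544119e-04,
       -1.19401105e+00, -2.58596580e-01]), 'joint_vel': array([-0.00063418, -0.00229684, -0.00099519,  0.00071202,  0.00168378,
       -0.00077883]), 'joint_efforts': array([ 1.19201020e-03, -3.92286086e+01,  1.88406676e+01,  4.18643698e+00,
       -4.63395481e-03,  2.33286158e-05]), 'position': array([ 270.9175922 , -562.55477043,  230.2010883 ]), 'ee_rot': array([-2.22431485e-01,  9.74947677e-01,  1.07959280e-03, -3.10323989e-04]), 'contact_force': array([ 0.75850368,  0.03407614, -0.00854266]), 'wrist_torque': array([0.00592654, 0.01241107, 0.07995096]), 'grasp_force': 0.0, 'gripper_width': 85.61867461270376}
[[-6.86643746e-02 -9.75477773e-01  2.09113170e-01  3.59916479e+02]
 [-9.97619990e-01  6.84591818e-02 -8.22780556e-03  2.20376694e+00]
 [-6.28967506e-03 -2.09180435e-01 -9.77856833e-01  9.71752012e+02]
 [ 0.00000000e+00  0.00000000e+00  0.00000000e+00  1.00000000e+00]] [[ 6.94406405e-01  5.77614729e-01 -4.29139801e-01  9.77375669e+02]
 [ 7.19552173e-01 -5.51858037e-01  4.21541668e-01 -3.97819119e+02]
 [ 6.66442843e-03 -6.01509711e-01 -7.98837689e-01  8.15413774e+02]
 [ 0.00000000e+00  0.00000000e+00  0.00000000e+00  1.00000000e+00]] [[398.22726494   0.         281.67784438]
 [  0.         398.22726494 203.31375092]
 [  0.           0.           1.        ]]
```

View pics/top.png

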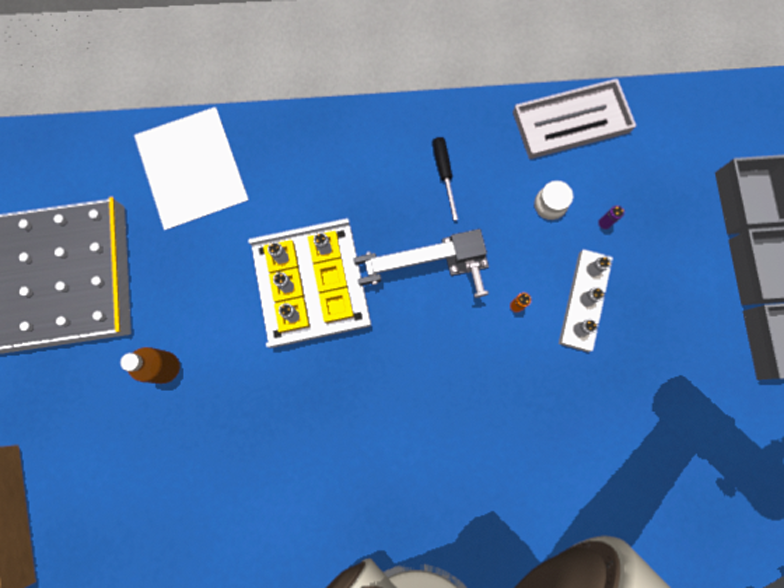

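View pics/scene.png

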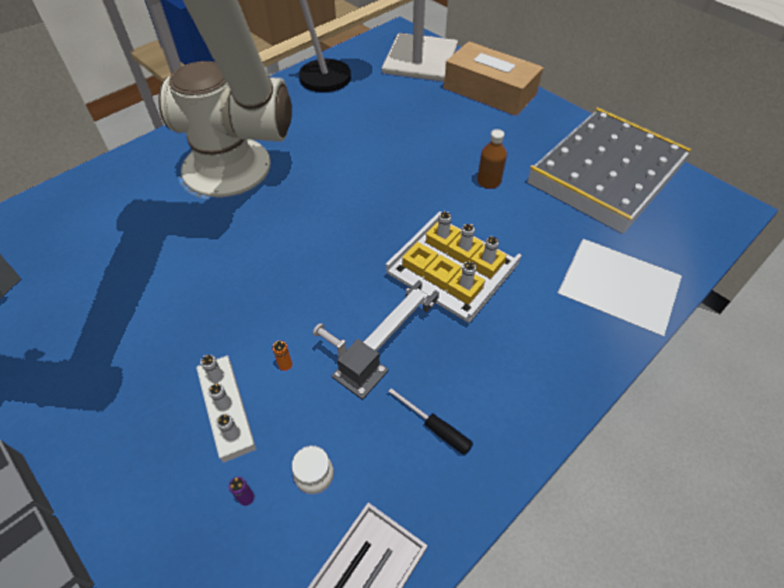

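The top view shows the carrier with empty pockets at about (331,275) and (335,306). Three grey spares stand in the rack at (602,264), (595,295) and (589,327). The orange can (520,302) and the purple one (611,216) are look-alikes outside the rack. The rack cans match the description because they are grey and stand in the white rack.

```bash
cat > m.py <<'E'
from h import *
for n in ('top','scene'):
    d=grab(n);P=cloud(d);hsv=cv2.cvtColor(d['image'],cv2.COLOR_RGB2HSV)
    ok=d['depth']>0
    Y=(cv2.inRange(hsv,(20,120,120),(35,255,255))>0)&ok&(abs(P[...,2]-54)<8)&(abs(P[...,1]-120)<200)&(P[...,0]<750)
    nb,lab,st,_=cv2.connectedComponentsWithStats(np.uint8(Y))
    print(n,'yellow z',np.median(P[Y][:,2]),Y.sum())
    r=cv2.minAreaRect(np.float32(P[Y][:,:2]));print(' rect',r)
    W=(hsv[...,1]<60)&(hsv[...,2]>150)&ok&(abs(P[...,2]-22)<8)&(P[...,1]<-180)&(P[...,1]>-330)&(P[...,0]<560)&(P[...,0]>300)
    nb,lab,st,_=cv2.connectedComponentsWithStats(np.uint8(W));k=1+st[1:,4].argmax();W=lab==k
    r=cv2.minAreaRect(np.float32(P[W][:,:2]));print(' rack',r,np.median(P[W][:,2]))
    C=ok&(P[...,2]>55)&(P[...,2]<80)&(P[...,1]<-160)&(P[...,1]>-330)&(P[...,0]<600)&(P[...,0]>250)
    for z0,reg in ((60,C),(88,ok&(P[...,2]>82)&(P[...,2]<110)&(abs(P[...,1]-120)<130)&(P[...,0]>350)&(P[...,0]<620))):
        nb,lab,st,_=cv2.connectedComponentsWithStats(np.uint8(reg))
        for i in range(1,nb):
            if st[i,4]>12:
                q=P[lab==i];v,u=np.nonzero(lab==i);print('  obj',z0,st[i,4],(u.mean().round(),v.mean().round()),((q.min(0)+q.max(0))/2).round(1),q.mean(0).round(1),q.max(0)[2].round(),d['image'][lab==i].mean(0).round())
E
python3 m.py
```

```text
top yellow z 53.33304061977185 1613
 rect ((575.3375244140625, 141.73873901367188), (152.2832489013672, 126.32701110839844), 8.352829933166504)
 rack ((493.0273742675781, -305.9636535644531), (47.82378005981445, 132.49819946289062), 89.96379852294922) 21.409449144502332
  obj 60 42 (np.float64(422.0), np.float64(211.0)) [ 514.  -326.5   66.9] [ 513.2 -326.4   67.4] 77.0 [120. 118. 120.]
  obj 60 89 (np.float64(373.0), np.float64(214.0)) [ 515.1 -215.9   62.7] [ 514.1 -215.5   63.2] 70.0 [123.  78.  44.]
  obj 60 107 (np.float64(420.0), np.float64(233.0)) [ 462.4 -316.2   66.5] [ 462.4 -313.9   69.8] 78.0 [117. 111. 107.]
  obj 88 55 (np.float64(196.0), np.float64(180.0)) [614.5 186.   93. ] [614.6 185.1  95.6] 103.0 [117. 111. 101.]
  obj 88 101 (np.float64(200.0), np.float64(200.0)) [569.5 178.1  92.8] [568.1 177.8  96.2] 103.0 [124. 115. 101.]
  obj 88 101 (np.float64(204.0), np.float64(222.0)) [517.5 170.7  94.3] [517.1 170.3  96.7] 105.0 [123. 115.  99.]
scene yellow z 53.97769205865808 1072
 rect ((579.0953979492188, 142.79537963867188), (152.86788940429688, 127.98606872558594), 8.707013130187988)
 rack ((499.6556701660156, -312.7179260253906), (24.094722747802734, 123.8341064453125), 69.97357940673828) 21.976588718079654
  obj 60 89 (np.float64(200.0), np.float64(248.0)) [ 519.2 -214.8   62.7] [ 520.8 -215.7   63.5] 70.0 [106.  72.  44.]
  obj 60 118 (np.float64(149.0), np.float64(259.0)) [ 467.3 -315.5   67.3] [ 469.8 -316.2   69. ] 79.0 [100.  99.  96.]
  obj 60 34 (np.float64(157.0), np.float64(277.0)) [ 518.7 -326.2   66.7] [ 521.1 -326.8   69.2] 78.0 [111. 109. 104.]
  obj 88 75 (np.float64(317.0), np.float64(156.0)) [523.4 171.4  93.4] [524.6 169.5  95.2] 105.0 [93. 92. 91.]
  obj 88 82 (np.float64(334.0), np.float64(165.0)) [574.7 179.8  92.4] [576.5 177.3  95.1] 103.0 [98. 97. 96.]
  obj 88 14 (np.float64(348.0), np.float64(172.0)) [616.7 185.7  92. ] [617.4 184.5  95.7] 101.0 [96. 94. 89.]
```

Request:
{"op": "servo_tool", "data": {"rotation": [[0,0,-0.102],[0,0,-0.102],[0,0,-0.102],[0,0,-0.102],[0,0,-0.102],[0,0,-0.102],[0,0,-0.102],[0,0,-0.102]], "slide": [[0.95,1,0],[0.95,1,0],[0.95,1,0],[0.95,1,0],[0.95,1,0],[0.95,1,0],[0.95,1,0],[0.95,1,0]], "grip": [0.3,0.3,0.3,0.3,0.3,0.3,0.3,0.3]}}

```text
clock: 1.2
position: [460.4, -363.8, 231.2]
ee_rot: [0.097, 0.995, 0.0, -0.0]
contact_force: [-0.1, -0.2, -0.2]
gripper_width: 55.3
grasp_force: 0.0
```

```bash
python3 - <<'E'
from h import *
d=grab('wrist');save(d,'w1.png',f=1.4);print(d['hand_eye'],d['M'][:3,3],read_state()['position'],read_state()['gripper_width'])
P=cloud(d);hsv=cv2.cvtColor(d['image'],cv2.COLOR_RGB2HSV)
ok=d['depth']>0
W=(hsv[...,1]<60)&(hsv[...,2]>120)&ok&(abs(P[...,2]-22)<6)
nb,lab,st,_=cv2.connectedComponentsWithStats(np.uint8(W))
for k in range(1,nb):
    if st[k,4]>1000: print('rack',cv2.minAreaRect(np.float32(P[lab==k][:,:2])),st[k],np.median(P[lab==k][:,2]))
C=np.uint8(ok&(P[...,2]>66)&(P[...,2]<85))
nb,lab,st,_=cv2.connectedComponentsWithStats(C)
for i in range(1,nb):
    if st[i,4]>40:
        q=P[lab==i];v,u=np.nonzero(lab==i)
        t=q[q[:,2]>69]
        print(st[i],((q.min(0)+q.max(0))/2).round(1),(q.max(0)-q.min(0)).round(1),q.mean(0).round(1),d['image'][lab==i].mean(0).round())
E
```

```text
[[-1.09310630e-03 -9.57502293e-01 -2.88423586e-01  7.48807607e+01]
 [ 9.99998976e-01 -1.31309770e-03  5.69262989e-04 -7.29227266e-02]
 [-9.23798964e-04 -2.88422668e-01  9.57502747e-01 -1.43300974e+02]
 [ 0.00000000e+00  0.00000000e+00  0.00000000e+00  1.00000000e+00]] [ 386.97952021 -349.49524533  374.55167235] [ 460.38225382 -363.90192705  231.26370249] 55.15836307595869
rack ((514.6842041015625, -335.10357666015625), (52.356544494628906, 170.4747314453125), 69.95592498779297) [ 284  141   72  146 4453] 22.668189543123674
[320 169  25  25 485] [ 462.7 -316.7   72.6] [23.5 23.1 13. ] [ 461.7 -316.8   72.9] [124. 120. 115.]
[503 210  17   8  83] [ 530.1 -148.4   68.1] [ 6.3 16.   4.2] [ 529.8 -148.4   67.6] [225. 222. 229.]
[310 222  24  24 433] [ 514.1 -335.3   72.6] [23.6 23.4 12.7] [ 512.8 -335.2   72.8] [136. 132. 125.]
[301 271  23  22 395] [ 565.3 -353.8   72.4] [22.  23.6 12.7] [ 563.6 -353.8   72.5] [131. 127. 122.]
```

View pics/w1.png

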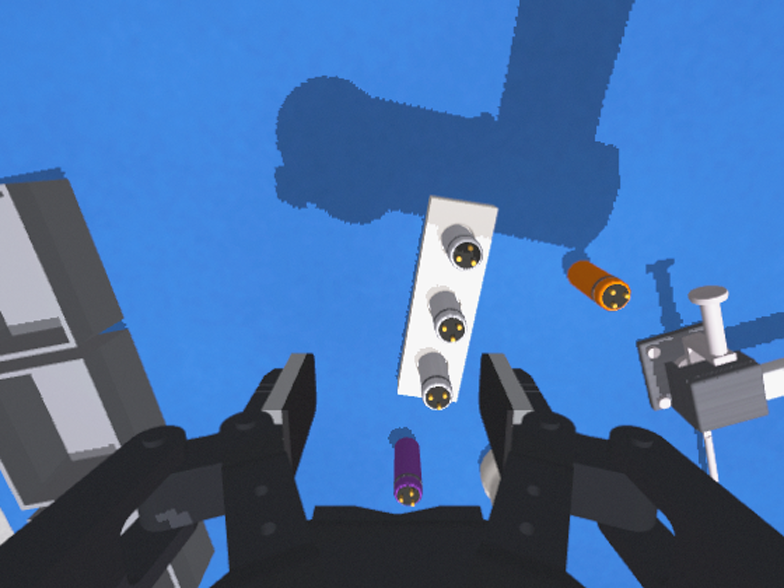

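The wrist view shows the three grey cans in the white rack at (465,255), (451,328) and (437,397). The orange can is at (616,295) and the purple one at (407,490), both outside the rack. I'll take the nearest rack can first.

Request:
{"op": "servo_tool", "data": {"rotation": [[0,0,-0.025],[0,0,-0.025],[0,0,-0.025],[0,0,-0.025],[0,0,-0.025],[0,0,-0.025],[0,0,-0.025],[0,0,-0.025]], "slide": [[0.0115,0.235,0],[0.0115,0.235,-0.2],[0.0115,0.235,-0.4],[0.0115,0.235,-0.6],[0.0115,0.235,-0.75],[0.0115,0.235,-0.9],[0.0115,0.235,-0.98],[0.0115,0.235,-0.98]], "grip": [0.3,0.3,0.3,0.3,0.3,0.3,0.3,0.3]}}

```text
clock: 2.25
position: [462.7, -316.4, 34.5]
ee_rot: [0.174, 0.985, 0.0, -0.001]
contact_force: [0.6, -0.4, 1.1]
gripper_width: 55.4
grasp_force: 0.0
```

Request:
{"op": "servo_tool", "data": {"rotation": [[0,0,0],[0,0,0],[0,0,0],[0,0,0],[0,0,0],[0,0,0]], "slide": [[0,0,0],[0,0,0],[0,0,0],[0,0,0],[0,0,0],[0,0,0]], "grip": [-1,-1,-1,-1,-1,-1]}}

```text
clock: 3.0
position: [464.5, -316.6, 36.8]
ee_rot: [0.173, 0.985, -0.0, 0.001]
contact_force: [-0.3, 1.3, 6.2]
gripper_width: 22.7
grasp_force: 59.1
```

Request:
{"op": "servo_tool", "data": {"rotation": [[0,0,0],[0,0,0],[0,0,0],[0,0,0.02],[0,0,0.04],[0,0,0.06],[0,0,0.079],[0,0,0.079]], "slide": [[0,0,0.15],[0,0,0.4],[0,0,0.65],[0.05,0.25,0.7],[0.1,0.5,0.7],[0.15,0.75,0.7],[0.2,1,0.7],[0.2,1,0.7]], "grip": [-1,-1,-1,-1,-1,-1,-1,-1]}}

```text
clock: 4.0
position: [503.8, -113.2, 175.3]
ee_rot: [-0.076, 0.997, 0.0, 0.0]
contact_force: [-0.2, 0.0, -1.0]
gripper_width: 22.6
grasp_force: 59.5
```

Request:
{"op": "servo_tool", "data": {"rotation": [[0,0,0],[0,0,0],[0,0,0],[0,0,0],[0,0,0]], "slide": [[0.02,0.25,0],[0.05,0.5,0.1],[0.08,0.75,0.2],[0.1,0.95,0.2],[0.1,0.95,0.2]], "grip": [-1,-1,-1,-1,-1]}}

```text
clock: 4.62
position: [523.5, 75.6, 215.2]
ee_rot: [-0.075, 0.997, 0.0, -0.0]
contact_force: [1.0, -1.3, -2.1]
gripper_width: 22.4
grasp_force: 59.5
```

```bash
cat > c.py <<'E'
from h import *
import sys
d=grab('wrist');save(d,sys.argv[1],f=1.4);print(read_state()['position'],read_state()['gripper_width'],read_state()['contact_force'])
P=cloud(d);hsv=cv2.cvtColor(d['image'],cv2.COLOR_RGB2HSV)
ok=d['depth']>0
Y=(cv2.inRange(hsv,(20,110,80),(35,255,255))>0)&ok&(abs(P[...,2]-54)<5)
print('yellow',np.median(P[Y][:,2]),cv2.minAreaRect(np.float32(P[Y][:,:2])))
nb,lab,st,_=cv2.connectedComponentsWithStats(np.uint8(Y))
for k in range(1,nb):
    if st[k,4]>300: print(' block',cv2.minAreaRect(np.float32(P[lab==k][:,:2])),st[k])
C=np.uint8(ok&(P[...,2]>91)&(P[...,2]<108)&(P[...,1]>40)&(P[...,1]<260))
nb,lab,st,_=cv2.connectedComponentsWithStats(C)
for i in range(1,nb):
    if st[i,4]>60:
        q=P[lab==i];print('can',st[i],((q.min(0)+q.max(0))/2).round(1),(q.max(0)-q.min(0)).round(1))
np.save('P.npy',P)
E
python3 c.py w2.png
```

```text
[523.12610059  74.30134366 214.93109626] 22.73810227553752 [-0.26598586 -0.02512506 -1.61505794]
yellow 54.62456161697884 ((570.1456298828125, 142.06283569335938), (142.5562286376953, 125.46979522705078), 8.534194946289062)
 block ((529.0303955078125, 97.55131530761719), (47.8737678527832, 49.314186096191406), 8.279071807861328) [ 279  172   52   49 1725]
 block ((518.4878540039062, 172.16519165039062), (48.68755340576172, 50.425960540771484), 8.263421058654785) [ 354  172   58   50 1406]
 block ((563.6804809570312, 115.91636657714844), (53.37849426269531, 27.25836181640625), 55.0234375) [288 223  41  36 552]
 block ((590.2584838867188, 182.6846923828125), (90.64331817626953, 50.72859573364258), 8.831830024719238) [ 349  223   56   80 1975]
can [381 196  31  29 659] [518.3 172.3  98.3] [23.8 24.7 14.4]
can [376 252  29  26 588] [568.7 179.6  97.8] [22.7 24.2 13.5]
```

View pics/w2.png

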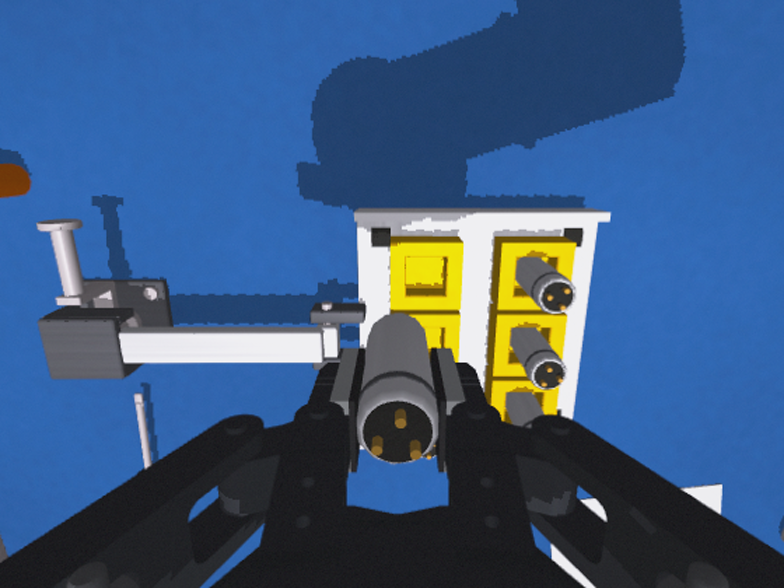

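The wrist view shows the held can centred between the fingers. The near empty pocket is at (425,272) and the middle one at (435,340), partly hidden. Next I'll measure how the can sits in the grip.

```bash
cat > held.py <<'E'
from h import *
from scipy.optimize import least_squares
import sys
P=np.load('P.npy').reshape(-1,3);p=np.array([float(x) for x in sys.argv[1:4]])
q=P[(np.hypot(P[:,0]-p[0],P[:,1]-p[1])<18)&(abs(P[:,2]-p[2]-5)<45)]
print(len(q),q.min(0),q.max(0))
for z0 in range(-35,50,8):
    s=q[abs(q[:,2]-p[2]-z0)<4]
    if len(s)<20: continue
    f=least_squares(lambda c:np.hypot(s[:,0]-c[0],s[:,1]-c[1])-12,p[:2]+[3,0],loss='soft_l1')
    print(z0,len(s),(f.x-p[:2]).round(2),round(f.cost/len(s),3))
E
python3 held.py 523.13 74.3 214.93
```

```text
6750 [509.05458166  58.66018099 188.14636063] [535.30718977  90.32205598 264.92797178]
-27 73 [-0.77  1.45] 0.029
-19 212 [-0.81  1.44] 0.031
-11 247 [-0.79  1.45] 0.028
-3 271 [-0.76  1.44] 0.027
5 395 [-0.96  1.24] 0.528
13 521 [-1.    1.04] 0.805
21 528 [-1.14  0.71] 0.953
29 812 [-1.05  1.1 ] 0.795
37 3264 [1.14 1.37] 2.841
45 407 [-2.38  0.66] 2.174
```

Request:
{"op": "servo_tool", "data": {"rotation": [[0,0,0],[0,0,0],[0,0,0],[0,0,0],[0,0,0],[0,0,0]], "slide": [[0.034,0.117,-0.1],[0.034,0.117,-0.3],[0.034,0.117,-0.5],[0.034,0.117,-0.6],[0.034,0.117,-0.6],[0.034,0.117,-0.6]], "grip": [-1,-1,-1,-1,-1,-1]}}

```text
clock: 5.42
position: [531.0, 96.7, 96.2]
ee_rot: [-0.073, 0.997, 0.0, 0.001]
contact_force: [0.0, -0.6, -0.1]
gripper_width: 22.3
grasp_force: 59.5
```

```bash
python3 c.py w3.png; python3 - <<'E'
from h import *
p=read_state()['position'];print(p)
import subprocess
print(subprocess.run(['python3','held.py']+[str(x) for x in p],capture_output=True,text=True).stdout)
E
```

```text
[531.13202424  97.01226057  96.53693447] 22.24241002980654 [-0.3573073   0.20149957 -0.07786616]
yellow 54.549820998528375 ((560.5357055664062, 140.34088134765625), (123.23214721679688, 126.35543823242188), 8.476062774658203)
 block ((524.5447998046875, 96.32180786132812), (39.32438659667969, 50.01839828491211), 8.086641311645508) [ 242  192   85   63 2944]
 block ((535.803466796875, 174.69290161132812), (84.1379165649414, 50.96578598022461), 8.32011890411377) [ 360  192   96  126 5439]
 block ((608.1294555664062, 108.32634735107422), (38.36909866333008, 49.15758514404297), 8.79552173614502) [ 248  317   72   47 2045]
can [244 238  80  32 893] [522.3  95.4  99.5] [12.2 35.3 16.9]
can [ 413  238   54   49 1979] [517.7 171.3  98.1] [23.5 23.1 14.2]
can [412 347  22  26 190] [572.3 176.6  99.5] [12.7 14.4  4.1]
can [406 405  19  15 110] [610.2 184.1  95.1] [3.5 7.9 8.3]
[531.13202424  97.01226057  96.53693447]
6573 [516.70482948  81.42943383  69.22399406] [542.38866376 111.40653646 146.49086144]
-27 88 [-1.31 -0.2 ] 0.031
-19 213 [-1.34 -0.14] 0.025
-11 243 [-1.31 -0.14] 0.026
-3 284 [-1.33 -0.13] 0.04
5 401 [-1.45 -0.16] 0.385
13 476 [-1.55 -0.18] 0.603
21 524 [-21.37  -4.1 ] 2.261
29 796 [-1.58 -0.17] 0.57
37 3242 [1.04 0.2 ] 2.863
45 297 [-0.75  0.  ] 1.334
```

View pics/w3.png

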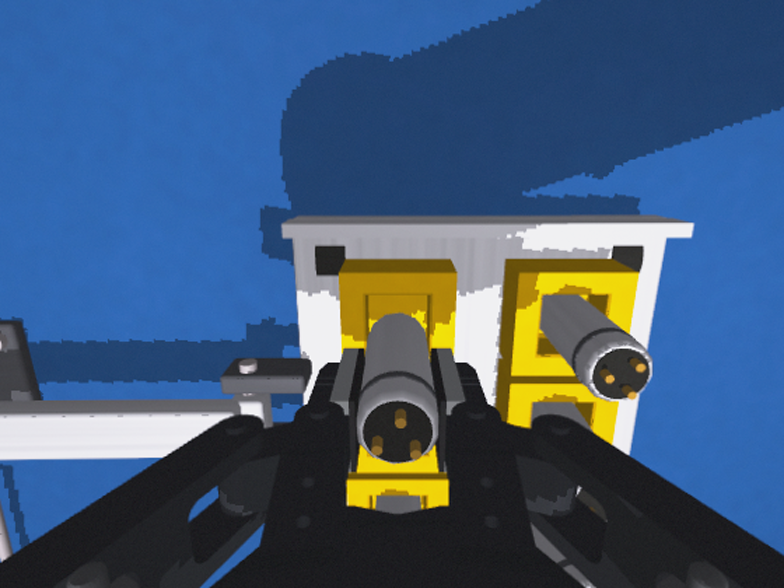

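The view shows the can over the near pocket, about 1 mm far in x. I'll correct that and lower it.

Request:
{"op": "servo_tool", "data": {"rotation": [[0,0,0],[0,0,0],[0,0,0],[0,0,0],[0,0,0],[0,0,0],[0,0,0]], "slide": [[-0.004,0.001,-0.03],[-0.004,0.001,-0.06],[-0.004,0.001,-0.09],[-0.004,0.001,-0.12],[-0.004,0.001,-0.145],[-0.004,0.001,-0.165],[-0.004,0.001,-0.165]], "grip": [-1,-1,-1,-1,-1,-1,-1]}}

```text
clock: 6.35
position: [529.5, 97.5, 62.8]
ee_rot: [-0.074, 0.997, -0.0, -0.0]
contact_force: [-2.9, -0.8, 4.0]
gripper_width: 22.4
grasp_force: 60.0
```

Request:
{"op": "servo_tool", "data": {"rotation": [[0,0,0],[0,0,0],[0,0,0],[0,0,0],[0,0,0],[0,0,0],[0,0,0],[0,0,0]], "slide": [[0,0,0],[0,0,0],[0,0,0],[0,0,0],[0,0,0.15],[0,0,0.4],[0,0,0.7],[0,0,0.8]], "grip": [0.3,0.3,0.3,0.3,0.3,0.3,0.3,0.3]}}

```text
clock: 7.35
position: [531.2, 98.1, 226.8]
ee_rot: [-0.074, 0.997, 0.001, 0.004]
contact_force: [-0.7, 0.2, -0.8]
gripper_width: 55.9
grasp_force: 0.0
```

```bash
python3 c.py w4.png
```

```text
[531.72419384  98.1991245  227.96631692] 55.379282716900995 [ 0.62555528 -0.22930845  1.95762206]
yellow 54.649076629228176 ((574.983154296875, 142.39669799804688), (151.6739044189453, 125.86152648925781), 8.394245147705078)
 block ((529.1830444335938, 97.20722198486328), (47.837589263916016, 49.81700897216797), 8.317626953125) [ 257  158   51   48 1472]
 block ((518.110107421875, 172.12841796875), (47.669105529785156, 50.13889694213867), 8.6337308883667) [ 332  158   54   48 1323]
 block ((605.9564819335938, 108.54608917236328), (99.75808715820312, 49.75880432128906), 8.459562301635742) [ 258  208   49   87 2627]
 block ((595.0562744140625, 183.48922729492188), (100.1285629272461, 50.312984466552734), 8.19848346710205) [ 328  208   53   87 1737]
can [270 178  27  28 585] [527.9  97.7  98.2] [23.6 23.  14.4]
can [355 179  28  28 607] [518.1 172.1  98.5] [23.3 23.3 14.2]
can [351 234  27  26 492] [568.6 179.8  97.9] [22.3 23.8 13.8]
can [270 284  25  25 477] [631.4 112.4  97.7] [23.1 23.  13.3]
```

Request:
{"op": "servo_tool", "data": {"rotation": [[0,0,0],[0,0,0],[0,0,0],[0,0,0]], "slide": [[-0.02,-0.3,0],[-0.03,-0.6,0],[-0.05,-0.9,0],[-0.07,-1,0]], "grip": [0.3,0.3,0.3,0.3]}}

```text
clock: 7.9
position: [514.4, -105.1, 221.1]
ee_rot: [-0.072, 0.997, 0.0, -0.001]
contact_force: [-0.4, 0.2, 0.0]
gripper_width: 55.4
grasp_force: 0.0
```

Request:
{"op": "servo_tool", "data": {"rotation": [[0,0,-0.02],[0,0,-0.04],[0,0,-0.06],[0,0,-0.079],[0,0,-0.079]], "slide": [[0,-0.3,0],[0,-0.6,0],[0,-0.9,0],[0,-1,0],[0,-1,0]], "grip": [0.3,0.3,0.3,0.3,0.3]}}

```text
clock: 8.52
position: [514.7, -303.7, 220.6]
ee_rot: [0.175, 0.985, 0.0, -0.001]
contact_force: [-0.1, -0.5, -0.2]
gripper_width: 55.5
grasp_force: 0.0
```

Request:
{"op": "servo_tool", "data": {"rotation": [[0,0,0],[0,0,0],[0,0,0],[0,0,0]], "slide": [[0,-0.164,-0.2],[0,-0.164,-0.4],[0,-0.164,-0.5],[0,-0.164,-0.5]], "grip": [0.3,0.3,0.3,0.3]}}

```text
clock: 9.02
position: [514.3, -333.7, 120.1]
ee_rot: [0.173, 0.985, 0.001, -0.003]
contact_force: [-1.1, -0.0, 0.8]
gripper_width: 55.6
grasp_force: 0.0
```

Request:
{"op": "servo_tool", "data": {"rotation": [[0,0,0],[0,0,0],[0,0,0],[0,0,0],[0,0,0]], "slide": [[0.003,0,-0.15],[0.003,0,-0.28],[0.003,0,-0.38],[0.003,0,-0.425],[0.003,0,-0.425]], "grip": [0.3,0.3,0.3,0.3,0.3]}}

```text
clock: 9.65
position: [516.6, -335.0, 37.8]
ee_rot: [0.173, 0.985, -0.0, 0.0]
contact_force: [-0.5, 0.3, 0.6]
gripper_width: 55.7
grasp_force: 0.0
```

Request:
{"op": "servo_tool", "data": {"rotation": [[0,0,0],[0,0,0],[0,0,0],[0,0,0],[0,0,0],[0,0,0]], "slide": [[0,0,0],[0,0,0],[0,0,0],[0,0,0],[0,0,0],[0,0,0]], "grip": [-1,-1,-1,-1,-1,-1]}}

```text
clock: 10.4
position: [516.9, -335.7, 38.6]
ee_rot: [0.173, 0.985, -0.0, 0.001]
contact_force: [-0.5, 0.4, 6.0]
gripper_width: 22.4
grasp_force: 59.2
```

Request:
{"op": "servo_tool", "data": {"rotation": [[0,0,0],[0,0,0],[0,0,0],[0,0,0.02],[0,0,0.04],[0,0,0.06],[0,0,0.079],[0,0,0.079]], "slide": [[0,0,0.15],[0,0,0.4],[0,0,0.65],[0.05,0.25,0.8],[0.1,0.5,0.9],[0.15,0.75,0.9],[0.2,1,0.9],[0.2,1,0.9]], "grip": [-1,-1,-1,-1,-1,-1,-1,-1]}}

```text
clock: 11.4
position: [556.2, -132.3, 216.9]
ee_rot: [-0.076, 0.997, 0.0, -0.0]
contact_force: [-0.7, 0.2, -1.1]
gripper_width: 22.5
grasp_force: 59.6
```

Request:
{"op": "servo_tool", "data": {"rotation": [[0,0,0],[0,0,0],[0,0,0],[0,0,0],[0,0,0]], "slide": [[0.02,0.25,0],[0.05,0.5,0],[0.08,0.75,0],[0.1,1,0],[0.1,1,0]], "grip": [-1,-1,-1,-1,-1]}}

```text
clock: 12.02
position: [576.1, 66.9, 216.6]
ee_rot: [-0.075, 0.997, 0.0, -0.001]
contact_force: [-0.5, -0.2, -1.0]
gripper_width: 22.2
grasp_force: 59.6
```

Request:
{"op": "servo_tool", "data": {"rotation": [[0,0,0],[0,0,0],[0,0,0],[0,0,0],[0,0,0],[0,0,0],[0,0,0]], "slide": [[0.033,0.2,0],[0.033,0.2,-0.2],[0.033,0.2,-0.4],[0.033,0.2,-0.55],[0.033,0.2,-0.6],[0.033,0.2,-0.6],[0.033,0.2,-0.6]], "grip": [-1,-1,-1,-1,-1,-1,-1]}}

```text
clock: 12.9
position: [583.8, 104.7, 98.8]
ee_rot: [-0.073, 0.997, 0.0, 0.001]
contact_force: [-0.2, 0.4, -0.8]
gripper_width: 22.2
grasp_force: 59.6
```

```bash
python3 c.py w5.png; python3 - <<'E'
from h import *
p=read_state()['position'];print(p)
import subprocess
print(subprocess.run(['python3','held.py']+[str(x) for x in p],capture_output=True,text=True).stdout)
E
```

```text
[583.67757791 104.81469389  98.87644614] 22.234287522574487 [-0.74042401  0.2750088  -0.33845171]
yellow 54.674200007849436 ((575.219482421875, 142.40411376953125), (151.88185119628906, 126.7079849243164), 8.258564949035645)
 block ((529.2969970703125, 97.05730438232422), (47.9683723449707, 50.14107131958008), 8.266447067260742) [ 238   99   91   86 4733]
 block ((518.3696899414062, 172.36837768554688), (48.098388671875, 51.2263298034668), 8.509053230285645) [ 368   99  102   86 4233]
 block ((575.977294921875, 104.03937530517578), (39.097511291503906, 50.00904083251953), 8.257149696350098) [ 242  189   84   62 2994]
 block ((588.1245727539062, 182.38507080078125), (85.6224365234375, 50.90842056274414), 8.122469902038574) [ 359  189   95  127 5418]
can [ 259  123   53   55 2210] [528.1  97.6  98.2] [23.9 23.6 14.3]
can [ 422  126   61   55 2524] [518.3 171.8  98.1] [24.  23.8 14.2]
can [ 411  233   52   48 1916] [569.2 179.7  98.1] [23.3 24.  13.9]
can [245 234  79  31 800] [574.3 103.4  99.5] [11.2 35.3 17. ]
can [ 262  324   44   43 1488] [631.5 112.1  97.8] [23.5 23.3 13.5]
can [412 347  21  20 169] [625.2 185.1 101.2] [12.2 12.5  7. ]
[583.67757791 104.81469389  98.87644614]
6505 [568.88970242  89.09494451  69.71672542] [595.07091979 119.53353463 148.76106951]
-27 120 [-1.79 -0.11] 0.02
-19 215 [-1.8  -0.08] 0.028
-11 237 [-1.84 -0.09] 0.028
-3 279 [-23.2   -3.31] 1.928
5 402 [-22.07  -3.25] 2.391
13 477 [-21.84  -3.83] 2.349
21 547 [-22.08  -3.3 ] 2.494
29 961 [-1.9  -0.16] 0.561
37 2965 [2.09 0.32] 3.004
45 287 [-1.34 -0.08] 1.043
```

View pics/w5.png

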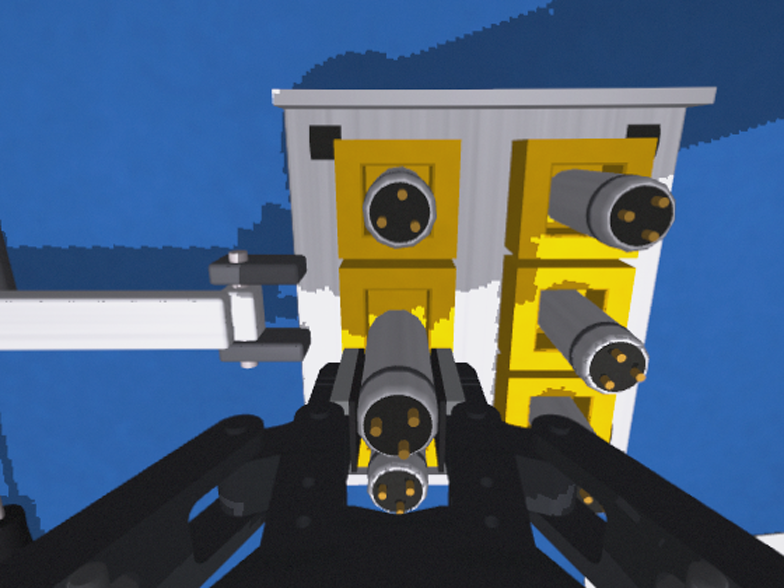

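The near can is seated and level with the others. The second can is over the middle pocket, about 1.4 mm far in x.

Request:
{"op": "servo_tool", "data": {"rotation": [[0,0,0],[0,0,0],[0,0,0],[0,0,0],[0,0,0],[0,0,0],[0,0,0]], "slide": [[-0.007,0,-0.03],[-0.007,0,-0.06],[-0.007,0,-0.09],[-0.007,0,-0.12],[-0.007,0,-0.145],[-0.007,0,-0.17],[-0.007,0,-0.17]], "grip": [-1,-1,-1,-1,-1,-1,-1]}}

```text
clock: 13.82
position: [581.4, 104.7, 64.6]
ee_rot: [-0.074, 0.997, -0.0, 0.0]
contact_force: [-2.9, -0.2, 6.8]
gripper_width: 22.3
grasp_force: 60.4
```

Request:
{"op": "servo_tool", "data": {"rotation": [[0,0,0],[0,0,0],[0,0,0],[0,0,0],[0,0,0],[0,0,0],[0,0,0],[0,0,0]], "slide": [[0,0,0],[0,0,0],[0,0,0],[0,0,0],[0,0,0.15],[0,0,0.4],[0,0,0.7],[0,0,0.8]], "grip": [0.3,0.3,0.3,0.3,0.3,0.3,0.3,0.3]}}

```text
clock: 14.82
position: [583.0, 105.2, 228.1]
ee_rot: [-0.074, 0.997, 0.001, 0.004]
contact_force: [0.0, 0.2, -0.2]
gripper_width: 55.4
grasp_force: 0.0
```

```bash
python3 c.py w6.png
```

```text
[583.56231835 105.28111528 229.28067506] 55.48643484036142 [0.81659406 0.48613231 2.47915189]
yellow 54.70886003780964 ((575.4781494140625, 142.7989044189453), (152.2013702392578, 126.59407806396484), 8.380963325500488)
 block ((529.1841430664062, 97.28211975097656), (47.349281311035156, 49.993324279785156), 8.452239036560059) [ 256  102   54   52 1866]
 block ((518.166259765625, 172.5035858154297), (47.23982620239258, 51.000911712646484), 8.234512329101562) [ 335  102   58   52 1600]
 block ((580.4850463867188, 104.88422393798828), (47.74821090698242, 49.830657958984375), 8.491360664367676) [ 258  157   51   48 1417]
 block ((569.463623046875, 179.81971740722656), (47.56380844116211, 50.05735778808594), 8.26844596862793) [ 332  157   54   48 1278]
 block ((632.2020874023438, 112.31575012207031), (48.66638946533203, 49.821285247802734), 8.609339714050293) [ 259  207   48   45 1242]
 block ((621.0355834960938, 187.48887634277344), (48.82329177856445, 50.13169860839844), 8.260658264160156) [ 330  207   52   45 1200]
can [270 116  28  30 650] [528.1  97.9  98.4] [23.5 22.8 13.2]
can [359 117  30  30 715] [518.1 171.7  98. ] [23.9 22.9 13.9]
can [270 177  27  27 585] [578.9 104.8  98.1] [22.9 23.4 13.8]
can [354 179  29  27 600] [569.6 179.4  98.1] [23.4 23.7 14. ]
can [270 233  26  26 518] [631.4 112.4  97.8] [23.3 22.9 13.1]
can [352 234  26  26 495] [621.1 187.1  98. ] [24.3 23.4 13.4]
```

Request:
{"op": "servo_tool", "data": {"rotation": [[0,0,0],[0,0,0],[0,0,0],[0,0,0],[0,0,0],[0,0,0]], "slide": [[-0.05,-0.3,0],[-0.1,-0.6,0],[-0.15,-0.9,0],[-0.17,-1,0],[-0.17,-1,0],[-0.17,-1,0]], "grip": [0.3,0.3,0.3,0.3,0.3,0.3]}}

```text
clock: 15.62
position: [547.5, -94.4, 222.9]
ee_rot: [-0.074, 0.997, 0.0, -0.0]
contact_force: [0.7, 0.5, -0.5]
gripper_width: 55.8
grasp_force: 0.0
```

```bash
python3 - <<'E'
from h import *
d=grab('wrist');save(d,'w7.png',f=1.4);print(read_state()['position'])
P=cloud(d);ok=d['depth']>0
# bar: points z 48..70, in expected region
a=np.radians(8.4);ux=np.array([np.cos(a),np.sin(a)]);uy=np.array([-ux[1],ux[0]])
org=np.array([574.9,142.4]); # pocket-array centre
q=P[ok];r=(q[:,:2]-org);c=np.c_[r@ux,r@uy,q[:,2]]
m=(c[:,0]>-130)&(c[:,0]<60)&(c[:,1]<-240)&(c[:,1]>-320)&(c[:,2]>40)
c=c[m]
for x in range(-120,40,5):
    s=c[(c[:,0]>=x)&(c[:,0]<x+5)]
    if len(s)>3: print(x,len(s),s[:,1].min().round(1),s[:,1].max().round(1),s[:,2].min().round(1),s[:,2].max().round(1))
E
```

```text
[547.59652273 -94.16060065 222.93076456]
-90 182 -291.3 -268.2 49.6 70.1
-85 2634 -289.0 -240.0 57.6 321.5
-80 5273 -293.6 -240.4 57.2 316.5
-75 7957 -295.1 -240.0 57.1 313.7
-70 2285 -285.3 -257.3 56.2 309.4
-65 1444 -287.2 -257.3 56.4 305.3
-60 1835 -290.3 -257.1 57.1 301.1
-55 929 -291.3 -257.2 58.0 297.0
-50 60 -285.5 -274.5 57.5 291.7
-45 63 -285.8 -273.7 55.0 65.4
-40 124 -287.9 -271.7 40.1 66.4
-35 16 -286.8 -272.3 64.2 65.5
-25 498 -305.7 -253.9 40.4 64.5
-20 232 -305.6 -254.0 49.0 65.5
-15 323 -305.7 -240.4 46.9 64.3
-10 296 -305.1 -240.3 57.6 64.6
-5 294 -305.5 -240.4 58.3 64.2
0 296 -306.0 -240.4 58.4 65.3
5 212 -302.9 -240.4 58.1 64.2
10 182 -289.9 -240.4 58.0 64.6
15 151 -290.2 -254.0 45.4 64.3
20 80 -290.3 -253.9 44.6 63.6
```

View pics/w7.png

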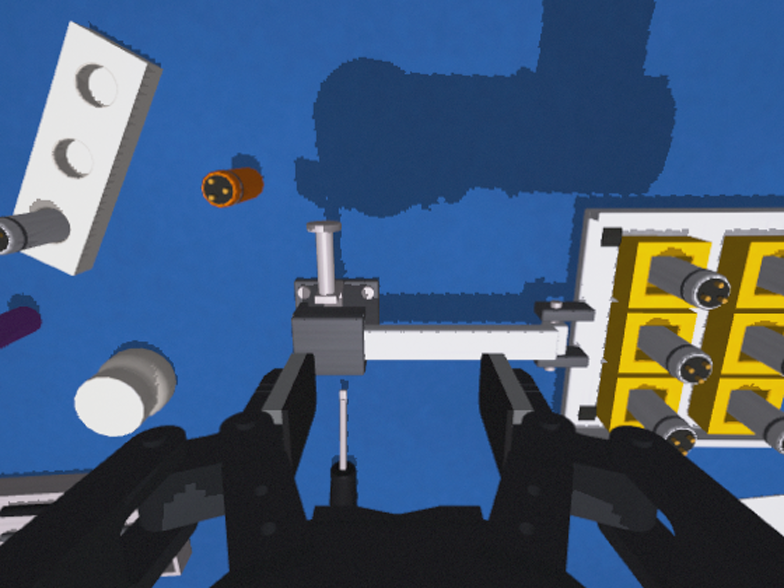

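The cans are all at the same height, so both new ones are fully down. This view shows one spare left in the rack and the latch bar running from the plate at (323,298) to the end disc at (323,227). Next I'll grip the bar slightly nearer the disc.

Request:
{"op": "servo_tool", "data": {"rotation": [[0,0,0],[0,0,0],[0,0,0],[0,0,0],[0,0,0],[0,0,0],[0,0,0],[0,0,0]], "slide": [[0.008,-0.245,0],[0.008,-0.245,-0.2],[0.008,-0.245,-0.4],[0.008,-0.245,-0.6],[0.008,-0.245,-0.75],[0.008,-0.245,-0.87],[0.008,-0.245,-0.93],[0.008,-0.245,-0.93]], "grip": [0.1,0.1,0.1,0.1,0.1,0.1,0.1,0.1]}}

```text
clock: 16.68
position: [548.9, -143.5, 36.7]
ee_rot: [-0.074, 0.997, 0.0, -0.001]
contact_force: [-0.3, 0.3, -0.4]
gripper_width: 47.3
grasp_force: 0.0
```

Request:
{"op": "servo_tool", "data": {"rotation": [[0,0,0],[0,0,0],[0,0,0],[0,0,0],[0,0,0],[0,0,0]], "slide": [[0,0,0],[0,0,0],[0,0,0],[0,0,0],[0,0,0],[0,0,0]], "grip": [-1,-1,-1,-1,-1,-1]}}

```text
clock: 17.42
position: [549.7, -144.9, 38.4]
ee_rot: [-0.074, 0.997, -0.0, 0.001]
contact_force: [-0.1, -3.8, 5.9]
gripper_width: 10.2
grasp_force: 58.7
```

Request:
{"op": "servo_tool", "data": {"rotation": [[0,0,0],[0,0,0],[0,0,0],[0,0,0],[0,0,0],[0,0,0]], "slide": [[-0.02,-0.003,0],[-0.04,-0.006,0],[-0.065,-0.01,0],[-0.07,-0.01,0],[-0.07,-0.01,0],[-0.07,-0.01,0]], "grip": [-1,-1,-1,-1,-1,-1]}}

```text
clock: 18.18
position: [540.7, -146.2, 38.6]
ee_rot: [-0.074, 0.997, -0.001, 0.006]
contact_force: [8.9, -2.5, -2.3]
gripper_width: 9.7
grasp_force: 58.4
```

Request:
{"op": "servo_tool", "data": {"rotation": [[0,0,0],[0,0,0],[0,0,0],[0,0,0]], "slide": [[-0.01,-0.0015,0],[-0.015,-0.002,0],[-0.015,-0.002,0],[-0.015,-0.002,0]], "grip": [-1,-1,-1,-1]}}

```text
clock: 18.68
position: [538.3, -146.6, 38.7]
ee_rot: [-0.074, 0.997, -0.001, 0.007]
contact_force: [10.5, -3.6, -3.2]
gripper_width: 9.8
grasp_force: 58.4
```

Request:
{"op": "servo_tool", "data": {"rotation": [[0,0,0],[0,0,0],[0,0,0],[0,0,0],[0,0,0],[0,0,0],[0,0,0],[0,0,0]], "slide": [[0,0.002,0.02],[0,0.004,0.04],[-0.001,0.008,0.06],[-0.001,0.012,0.08],[-0.002,0.016,0.1],[-0.003,0.022,0.125],[-0.004,0.028,0.15],[-0.004,0.028,0.15]], "grip": [-1,-1,-1,-1,-1,-1,-1,-1]}}

```text
clock: 19.68
position: [537.1, -141.4, 68.6]
ee_rot: [-0.074, 0.997, -0.001, 0.007]
contact_force: [10.3, -6.0, -5.6]
gripper_width: 9.6
grasp_force: 58.4
```

Request:
{"op": "servo_tool", "data": {"rotation": [[0,0,0],[0,0,0],[0,0,0],[0,0,0],[0,0,0],[0,0,0],[0,0,0],[0,0,0]], "slide": [[0,0.008,0.025],[-0.001,0.016,0.05],[-0.003,0.024,0.075],[-0.004,0.032,0.1],[-0.006,0.042,0.125],[-0.008,0.052,0.15],[-0.008,0.054,0.155],[-0.008,0.054,0.155]], "grip": [-1,-1,-1,-1,-1,-1,-1,-1]}}

```text
clock: 20.68
position: [535.2, -130.3, 99.5]
ee_rot: [-0.074, 0.997, -0.001, 0.006]
contact_force: [9.9, -4.5, -3.8]
gripper_width: 9.8
grasp_force: 58.5
```

Request:
{"op": "servo_tool", "data": {"rotation": [[0,0,0],[0,0,0],[0,0,0],[0,0,0],[0,0,0],[0,0,0]], "slide": [[0,0,0],[0,0,0],[0,0,0],[0,0,0],[0,0,0],[0,0,0]], "grip": [-1,-1,-1,-1,-1,-1]}}

```text
clock: 21.42
position: [535.2, -130.3, 99.4]
ee_rot: [-0.074, 0.997, -0.001, 0.006]
contact_force: [10.1, -5.1, -3.9]
gripper_width: 9.7
grasp_force: 58.5
```

```bash
python3 - <<'E'
from h import *
d=grab('scene');save(d,'s2.png',(200,120,420,300),3.4)
s=read_state();print(s['position'],s['contact_force'],s['joint_vel'].round(4))
E
```

```text
[ 535.2151159  -130.30725372   99.45566809] [11.53245423 -4.46034651 -3.66787158] [-0.0005 -0.0005 -0.0008  0.0003 -0.0019  0.0013]
```

View pics/s2.png

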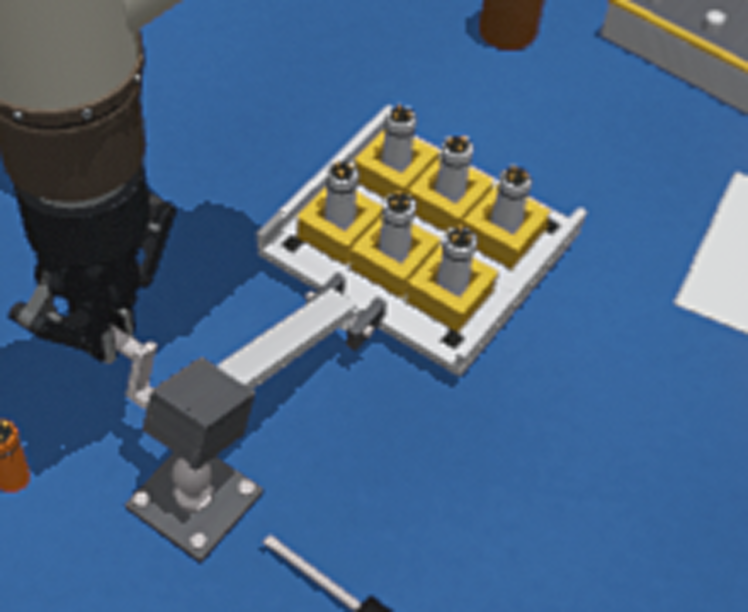

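The scene view shows all six pockets filled and the hood (197,410) clear of the ball (192,480). The latch is held and everything is still, so I'm handing it in.

```bash
python3 -c "
from bench import job_done
print(job_done())"
```

```text
the job is handed in; nothing more can be done
None
```

I put a spare can fully down in each of the two empty pockets, then pulled the latch clear and lifted the tongue off the ball; the coupler was held still about 6 cm up when I handed in the job, but no verdict was returned.

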